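# Set up the yard camera mast and hold it at full height

### The job

Set up the little yard camera: stand the mast's foot block all the way down in the socket on the trough floor with the lens looking out over the tracks, and swing the socket's lever fully shut so that its tongue lies over the foot. Then squeeze the button in the camera's grip, draw the camera straight up past the first stop to the second stop, and finish holding it up there with the button still squeezed in, because I want to see the picture before it is allowed to lock. Leave the bottles, the rubber block, the wheelset and the tin where they are.

Things in the scene. Friction and masses are not known exactly. Their poses are not given: they have to be found in the camera images.
- mast: Telescoping camera mast, loose, 0.33 to 0.45 kg, upright, head down. Foot block 50 (x) x 40 (y) x 22 mm, lower edges rounded; outer tube 24 mm across, collar 27 mm ending 134 mm above the foot's underside; camera head on it, top at 182 mm. Origin: centre of the foot's underside; x the way the lens looks, y the side with button and lock holes. Lifted by the head it stays together (lock and return spring).
- mast_foot (a point): Centre of the underside of the foot block, axes as mast.
- head_grip (a point): Point on the mast's axis inside the head's grip, level with the button's middle: 152 mm above the foot's underside while the head is down, 30 mm below the head's top, 18 mm above its underside. The head is a block 34 mm along x, 30 mm along y (36 mm over the button, which stands 6 mm proud on the +y side), 48 mm high. Axes as mast; rises with the head.
- button_face (a point): Middle of the outer face of the push button on the +y side of the grip, 21 mm from the mast's axis; 18 mm wide, 20 mm high. It goes in towards -y, best by pinching the grip along y between the button and the plain face opposite (36 mm apart, 31 mm with the button in).
- button (a joint): How far the button is pressed in: 0 out, 0.005 m fully in. 6 N start to move it, 8 N hold it in. Out, its pin sits in a hole of the outer tube and locks the head; pressed in, the head slides.
- head (a joint): How far the head is drawn up out of the outer tube: 0 down, 0.040 m first stop (a lock hole, felt only if the button is let out), 0.080 m second stop (lock hole, with the end of travel at 0.081 m). A spring pulls the head back down; raising it with the button in takes about 6 to 9 N.
- lens (a point): Front centre of the camera's lens, on the +x face of the head, 17 mm from the mast's axis and 12 mm below the top of the head.
- pocket_floor (a point): Centre of the pocket's floor, 4 mm above the trough floor. The socket is a fixed grey block 84 (x) x 76 (y) x 20 mm high; pocket 53 (x) x 43 (y) mm, 16 mm deep, so the seated foot stands 6 mm out of it. Axes: x towards the tracks (the lens must look this way), y left, z up. The lever's bearing is on its -y side.
- lever_hinge (a point): Point on the vertical axis about which the locking lever turns, 50 mm from the pocket's centre on the socket's -y side, at the height of the middle of the lever's post.
- lever_post (a point): Middle of the upright black post at the end of the lever, 70 mm from the hinge axis; the post is 14 mm across and reaches from 33 to 62 mm above the trough floor, its middle at 46 mm. Pinch it or push it sideways.
- lever (a joint): Lever angle: 0 shut (arm points along the socket's -y, away from the pocket; its tongue, beyond the hinge, lies 1.5 mm over the seated foot); 1.3 rad fully open (arm swung towards the robot, tongue clear of the pocket). Starts at 1.05 to 1.2. Shuts anticlockwise from above, slight friction (about 1 N at the post), stays where left, cannot shut unless the foot is down.
- glue_bottle: Bystander: plastic cement bottle, 32 mm across, 83 mm high, origin at the centre of its underside.
- oil_bottle: Bystander: dropper bottle, 25 mm across, 85 mm high, origin at the centre of its underside.
- track_rubber: Bystander: track cleaning block, 23 x 52 x 13 mm, origin at the centre of its underside.
- wheelset: Bystander: spare metal wheelset, 24 mm long, 12 mm across, origin at the centre of its underside.
- screw_tin: Bystander: round tin, 54 mm across, 21 mm high, origin at the centre of its underside.

How it is judged (in metres and radians):
On the way, in this order (a step that is already met when the one before it is completed fails the run):
1. the foot stands fully down in the socket, lens towards the tracks, head still down (horizontal distance between mast_foot and pocket_floor below 0.005 m and z of mast_foot in the frame of pocket_floor below 0.0045 m and angle between the z axis of mast and the z axis of pocket_floor, either way round below 0.1 rad and x of lens in the frame of pocket_floor above 0.008 m and value of joint head below 0.02 m and value of joint lever above 0.5 rad), for 0.2 s.
2. the lever is shut over the seated foot, head still down (horizontal distance between mast_foot and pocket_floor below 0.005 m and z of mast_foot in the frame of pocket_floor below 0.0045 m and angle between the z axis of mast and the z axis of pocket_floor, either way round below 0.1 rad and x of lens in the frame of pocket_floor above 0.008 m and value of joint lever below 0.12 rad and value of joint head below 0.02 m), for 0.2 s.
3. with the button in, the head is drawn up to the second stop (value of joint head above 0.075 m and value of joint button above 0.004 m and value of joint lever below 0.15 rad), for 0.2 s.
At the end, for the whole second after the job is handed in: Fingers hold the grip (over 3 N) with the button in (over 4 of 5 mm) and the head at rest at the second stop (out over 75 mm); lever shut (under 0.15 rad); foot in the pocket (5 mm sideways, under 4.5 mm off its floor, upright within 0.1 rad), lens towards the tracks (all of step 3 and horizontal distance between mast_foot and pocket_floor below 0.005 m and z of mast_foot in the frame of pocket_floor below 0.0045 m and angle between the z axis of mast and the z axis of pocket_floor, either way round below 0.1 rad and x of lens in the frame of pocket_floor above 0.008 m and contact force between the fingers and mast above 3 N and velocity of joint head between -0.02 and 0.02 m/s); the arm keeps its last pose, push and grip.
It fails at once if a bystander is shoved more than 30 mm (distance of any of glue_bottle, oil_bottle, track_rubber, wheelset, screw_tin from where it was at the start of the episode above 0.03 m).
It fails at once if a bottle is knocked over (angle between any of glue_bottle, oil_bottle's own z axis and vertical above 0.6 rad).
It also fails if it takes over 59 s, if anything falls off the work surface, if the arm or the gripper's body presses on something with over 40 N, if the wrist force passes 120 N, or if a joint passes its speed limit or range.

### The arm

A 6-joint arm with a two-finger parallel gripper is mounted at the origin on a cart in front of the work surface, level with it; the furniture and walls round the work are solid. World frame = base frame: x ahead of the robot, y to its left, z up, the work surface at z = 0. Lengths are in m, angles in degrees, forces in N, time in s.
With the tool pointing down it reaches from about 0.35 to 0.95 m from the base axis. Payload 17.4 kg.
Tool frame: the origin (TCP) lies midway between the tips of the shut fingers; the grasp point (between the pads) lies 19 mm behind it; z points along the fingers, y is the line along which they close (so a half turn about z gives the same grasp; the last joint's range is limited). The gripper opens to 93 mm and grips with 3 to 60 N. Pads are 15 mm wide; open, the fingers measure 128 mm over their backs; the gripper's body (75 mm by 188 mm) begins 65 mm behind the grasp point.
Start: joints at [73.579, 6.646, 82.598, -0, 90.757, -2.166], TCP at [0.166, 0.654, 0.219] pointing down, gripper open.
Joint ranges: [-162.19, 162.19], [-47.58, 125.68], [4.15, 143.07], [-65.23, 245.23], [0.69, 171.88], [-170.13, 170.13]. Speed limits (degrees/s): [108.29, 108.29, 127.2, 180, 180, 180].

### API

Orientations are given as [roll, pitch, yaw] about the fixed x, y, z axes, in that order (R = Rz(yaw) Ry(pitch) Rx(roll)).
In Python, from bench import ctrl gives the robot as it stands. The module is installed in compiled form; this text tells all that it offers.
- The arm moves only by the tool step_arm, never from a script. Its argument "commands" is a list of rows, each a list of 2 entries, a list of its own where there are three numbers: the shift along the world's x, y, z in units of 500 mm (1.0 is 500 mm), then the turn about the world's z in units of 180 degrees (1.0 is 180 degrees). A call has 1 to 10 rows; each row is the pose to reach, as a shift and turn from the pose commanded when the call began, turning the shorter way round; what a row does not reach only later rows make up. A row lasts 1/8 s, in which the tool goes at most 62.5 mm and 10.7 degrees, less where a joint would pass 70% of its speed; a pose out of reach is approached as far as the arm can. A call with a number of a shift or a turn outside -1 to 1 is refused whole. A call with a gripper value outside its range is refused whole. "grip" is the opening, from 0 (shut) to 1 (fully open), set as the call begins (left out, the last holds). The fingers move at their own pace and stop on an object; "newtons" is the grip in N (left out, the last holds). Time passes only in rows, so rows that repeat a pose let the fingers close. It gives the time, the measured TCP pose, the force, the opening and the grip force at its end, in the units of the state.
- ctrl.state(): the state, without advancing time (a new reading comes with each control period).
- ctrl.snapshot(name): name is "scene" or "top" or "wrist"; returns a dict with "frame" (420x560x3 uint8, red, green, blue), "K" (3x3 intrinsics, pixels), "distortion" ([k1, k2, p1, p2, k3] as OpenCV has them; the pictures are not rectified), "R" (3x3) and "t" (3): a world point X has camera coordinates R X + t; the wrist camera has in their place "hand_eye" (4x4, takes a point from camera to tool coordinates, whose origin is the TCP and whose axes are the flange's). Camera axes: x right, y down, z forward; pixel columns grow to the right and rows downward; lengths in m; the calibration is good to about 2 mm. A picture is of the moment at which its call begins: read the wrist's pose just before it. There is no depth.
- ctrl.job_done(): hands the job in; it is judged then, once.
Trained networks look in the newest picture that a camera, given by its name, has taken for a name from the list of things; names that differ only in an ending like _2 or _b are one class to them, and where a whole thing is asked for, a point or a joint stands for the part that bears it (a point fixed in the world has none). Each returns a list of dicts, best first, with "confidence" (0 to 1); they miss things now and then, are a little off and sometimes report something else, mostly with a low value. They report only what shows in the picture. A call takes as long as a camera call.
- ctrl.search_frame(query, camera): "bbox" ([left, top, width, height] as shares, 0 to 1, of the picture: columns of its width, rows of its height, round what is visible of it).
- ctrl.landmark_of(query, camera): "position" ([row, column] as shares, 0 to 1, of the picture: columns of its width, rows of its height: a listed point, or the origin of a listed thing).
The state is a dict: "time_s": time; "joint_pos": joint angles; "qvel": joint speeds; "tau": joint torques, N m; "ee_pos": TCP position; "tcp_rot": TCP orientation; "wrist_force": force on the tool from outside, world axes, zero at the start; "ft_torque": the same for the moment, N m; "opening": finger opening in m; "grip_force": force on a finger pad.
Only numpy, scipy, OpenCV 4.12 (cv2) and the standard library are available. Lean on these libraries where they do the work, as an engineer would, in place of code of your own. Each camera call takes 0.05 s, during which the arm holds its last target. There are 200 camera calls.

## Working session

There is one attempt and no reset: what is moved stays moved. The work goes in short steps, Python scripts to look and compute and a tool call to move; the robot and the scene stay as the last step left them, time stands still between calls to the robot, and variables do not carry over. Pictures are saved under pics/ and viewed, at most 10 in all, crops included, and the job is handed in when it is done.

Besides the shell and the picture viewer there is one more tool, called after ">>>" as a command line: name --argument value ..., lists and objects as JSON in quotes. step_arm: Moves the arm, as the interface text tells. Its arguments: {"type":"object","properties":{"commands":{"type":"array"},"grip":{"type":"number"},"newtons":{"type":"number"}},"required":["commands"]}

```bash
mkdir -p pics; cat > h.py <<'E'
import numpy as np, cv2
from scipy.spatial.transform import Rotation as Ro
from bench import ctrl
def cam(name):
    s=ctrl.state(); p=ctrl.snapshot(name)
    if name=="wrist":
        R=Ro.from_euler('xyz',s['tcp_rot'],degrees=True).as_matrix()
        T=np.eye(4);T[:3,:3]=R;T[:3,3]=s['ee_pos']
        M=np.linalg.inv(T@np.array(p['hand_eye'])); p['R']=M[:3,:3];p['t']=M[:3,3]
    p['R']=np.array(p['R']);p['t']=np.array(p['t']);return p
def ray(p,pos):
    h,w=p['frame'].shape[:2]
    uv=np.array([[[pos[1]*w,pos[0]*h]]],float)
    n=cv2.undistortPoints(uv,np.array(p['K']),np.array(p['distortion']))[0,0]
    d=p['R'].T@np.array([n[0],n[1],1]);c=-p['R'].T@p['t'];return c,d/np.linalg.norm(d)
def atz(p,pos,z):
    c,d=ray(p,pos);return c+d*(z-c[2])/d[2]
def tri(rs):
    A=0;b=0;e=[]
    for c,d in rs:
        P=np.eye(3)-np.outer(d,d);A=A+P;b=b+P@c
    x=np.linalg.solve(A,b)
    return x,[np.linalg.norm((np.eye(3)-np.outer(d,d))@(x-c)) for c,d in rs]
def save(p,n): cv2.imwrite('pics/'+n+'.png',p['frame'][:,:,::-1])
E
cat > a.py <<'E'
from h import *
np.set_printoptions(precision=4,suppress=True)
print(ctrl.state())
P={n:cam(n) for n in ("scene","top","wrist")}
for n in P: save(P[n],n+'0')
for q in ["mast_foot","head_grip","button_face","lens","pocket_floor","lever_hinge","lever_post","glue_bottle","oil_bottle","track_rubber","wheelset","screw_tin"]:
    rs=[]
    for n in P:
        L=ctrl.landmark_of(q,n)
        print(q,n,[(np.round(l['position'],3).tolist(),round(l['confidence'],2)) for l in L[:2]])
        if L and L[0]['confidence']>.3: rs.append(ray(P[n],L[0]['position']))
    if len(rs)>1: print('   ',*tri(rs))
E
python3 a.py
```

```text
{'time_s': 0.0, 'joint_pos': array([73.5794,  6.6739, 82.6377, -0.0039, 90.7572, -2.1673]), 'qvel': array([-0.0466,  0.02  ,  0.0603, -0.0028,  0.0523,  0.0181]), 'tau': array([  0.003 , -72.1285, -62.2593,   0.0781,   0.024 ,  -0.0001]), 'ee_pos': array([0.1662, 0.654 , 0.2179]), 'tcp_rot': array([-179.9311,    0.0013,  165.7467]), 'wrist_force': array([ 0.213 , -0.7061,  0.1726]), 'ft_torque': array([-0.0055,  0.0129,  0.014 ]), 'grip_force': 0.0, 'opening': 0.0927763201551006}
mast_foot scene [([0.465, 0.441], 0.91)]
mast_foot top [([0.537, 0.381], 0.61)]
mast_foot wrist []
    [ 0.479   0.1859 -0.015 ] [np.float64(0.0005867579466900313), np.float64(0.0005867579466901204)]
head_grip scene [([0.373, 0.432], 0.52)]
head_grip top [([0.524, 0.369], 0.65)]
head_grip wrist []
    [0.4753 0.1806 0.1567] [np.float64(0.00283570147419866), np.float64(0.0028357014741985714)]
button_face scene [([0.825, 0.614], 0.49)]
button_face top []
button_face wrist []
lens scene [([0.354, 0.443], 0.52)]
lens top [([0.509, 0.373], 0.45)]
lens wrist []
    [0.4888 0.1687 0.1912] [np.float64(0.001443965580
[... 1035 characters left out ...]
    [ 0.4186 -0.1621 -0.0036] [np.float64(0.0003569200456170513), np.float64(0.00035692004561703304)]
track_rubber scene [([0.613, 0.536], 0.56)]
track_rubber top [([0.524, 0.55], 0.56)]
track_rubber wrist []
    [ 0.4893 -0.1064 -0.0085] [np.float64(2.5388289559403258e-05), np.float64(2.538828955941909e-05)]
wheelset scene [([0.697, 0.642], 0.42)]
wheelset top [([0.524, 0.37], 0.62)]
wheelset wrist []
    [ 0.6715  0.1021 -0.4965] [np.float64(0.21910810238469336), np.float64(0.21910810238469358)]
screw_tin scene [([0.837, 0.61], 0.69)]
screw_tin top [([0.569, 0.723], 0.73)]
screw_tin wrist []
    [ 0.4228 -0.3995 -0.0038] [np.float64(0.0025618033278118958), np.float64(0.002561803327811817)]
```

View pics/scene0.png

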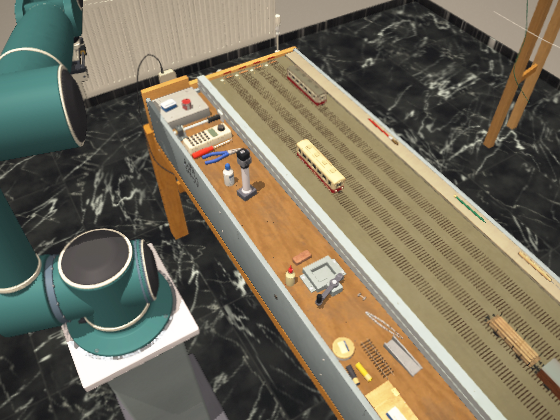

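View pics/top0.png

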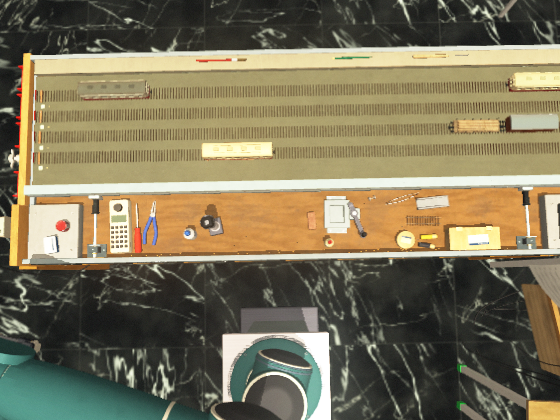

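The scene shows the mast at about (246,180), with the glue bottle beside it at (228,177). The socket is at (323,273), its lever post at (319,299), the oil bottle at (291,275), the rubber block at (302,257) and the tin at (343,347). The network's wheelset and scene glue_bottle hits don't match the picture. Next I'll take a closer look from above the mast.

>>> step_arm --commands '[[[0.1,-0.15,0.2],0],[[0.2,-0.3,0.3],0],[[0.3,-0.5,0.36],0],[[0.4,-0.7,0.36],0],[[0.5,-0.9,0.36],0],[[0.5,-0.9,0.36],0],[[0.5,-0.9,0.36],0],[[0.5,-0.9,0.36],0]]'

```text
time_s: 2.95
ee_pos: [0.3886, 0.2557, 0.3889]
tcp_rot: [180.0, 0.0, 165.8]
wrist_force: [1.6, 0.8, 0.6]
opening: 0.0929
grip_force: 0.0
```

```bash
cat > b.py <<'E'
from h import *
import sys
np.set_printoptions(precision=4,suppress=True)
s=ctrl.state();print(s['time_s'],s['ee_pos'],s['tcp_rot'],s['joint_pos'],s['wrist_force'])
p=cam('wrist');save(p,sys.argv[1]);print(np.array(p['hand_eye']))
Z=dict(a.split('=') for a in sys.argv[2:])
for q,z in Z.items():
    for l in ctrl.landmark_of(q,'wrist')[:2]: print(q,np.round(l['position'],3),round(l['confidence'],2),atz(p,l['position'],float(z)))
E
python3 b.py w1 mast_foot=0 head_grip=.152 lens=.17 button_face=.152 glue_bottle=0
```

```text
2.95 [0.3886 0.2557 0.3889] [179.9678   0.0347 165.7636] [ 30.2054 -19.0405  90.591   -0.0014 108.4022 -45.5587] [1.6052 0.8071 0.595 ]
[[-0.0016 -0.9532 -0.3025  0.0843]
 [ 1.     -0.0017  0.0003 -0.0013]
 [-0.0008 -0.3025  0.9532 -0.1654]
 [ 0.      0.      0.      1.    ]]
mast_foot [0.513 0.447] 0.57 [0.4737 0.1757 0.    ]
head_grip [0.596 0.428] 0.56 [0.4711 0.1758 0.152 ]
lens [0.644 0.441] 0.66 [0.4938 0.1814 0.17  ]
lens [0.516 0.448] 0.39 [0.4245 0.2066 0.17  ]
button_face [0.583 0.456] 0.58 [0.4691 0.1983 0.152 ]
glue_bottle [0.454 0.507] 0.66 [0.4454 0.2442 0.    ]
glue_bottle [0.705 0.029] 0.42 [ 0.5188 -0.2916  0.    ]
```

View pics/w1.png

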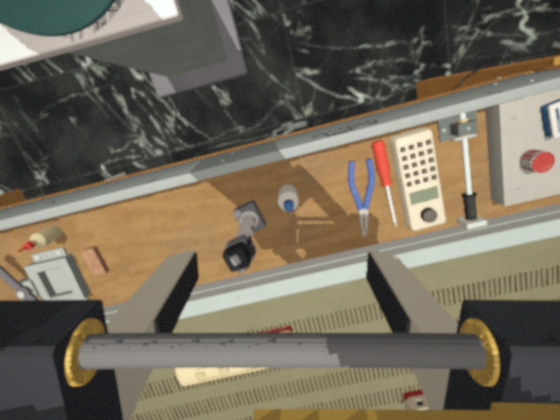

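The mast head is at (237,255), with its foot at (248,215) toward the robot. The glue bottle is at (288,198), about 70 mm away. I'll go directly over the mast to check its yaw.

>>> step_arm --commands '[[[0.08,-0.08,-0.08],0.04],[[0.166,-0.16,-0.17],0.079],[[0.166,-0.16,-0.17],0.079],[[0.166,-0.16,-0.17],0.079],[[0.166,-0.16,-0.17],0.079]]'

```text
time_s: 3.88
ee_pos: [0.4708, 0.1789, 0.3047]
tcp_rot: [180.0, 0.1, -180.0]
wrist_force: [0.7, 0.2, -0.1]
opening: 0.093
grip_force: 0.0
```

```bash
python3 b.py w2 mast_foot=0 head_grip=.152 lens=.17 button_face=.152 glue_bottle=0
```

```text
3.875 [0.4708 0.1789 0.3047] [ 179.9581    0.0795 -179.9979] [ 17.8961 -15.4655  95.5748   0.0157  99.8021 -72.1034] [ 0.6539  0.1968 -0.1026]
[[-0.0016 -0.9531 -0.3026  0.0846]
 [ 1.     -0.0017  0.0002 -0.0014]
 [-0.0007 -0.3026  0.9531 -0.1654]
 [ 0.      0.      0.      1.    ]]
mast_foot [0.404 0.502] 0.98 [0.4756 0.1772 0.    ]
head_grip [0.462 0.495] 0.79 [0.4713 0.1732 0.152 ]
lens [0.522 0.509] 0.86 [0.4912 0.1807 0.17  ]
button_face [0.455 0.539] 0.58 [0.4681 0.1974 0.152 ]
glue_bottle [0.366 0.592] 0.85 [0.4533 0.248  0.    ]
glue_bottle [0.524 0.508] 0.74 [0.5526 0.1821 0.    ]
```

View pics/w2.png

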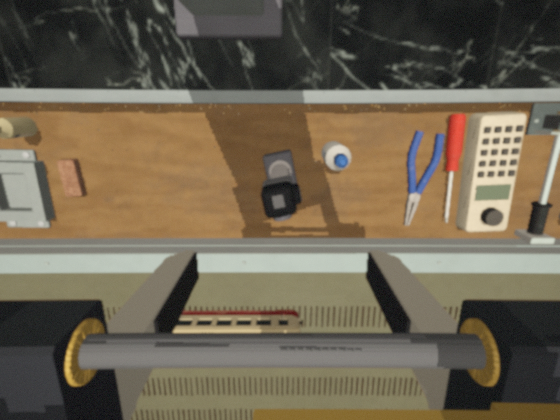

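The head sits at (280,197) with its button on the right (+y), yawed about 8–10°. I'll zoom in for the yaw.

```bash
python3 - <<'E'
import cv2
a=cv2.imread('pics/w2.png')[135:235,240:340]
b=cv2.imread('pics/w2.png')[115:245,0:100]
a=cv2.resize(a,(400,400),interpolation=cv2.INTER_CUBIC);b=cv2.resize(b,(308,400),interpolation=cv2.INTER_CUBIC)
cv2.imwrite('pics/c2.png',cv2.hconcat([a,b]))
E
```

```text
(no output)
```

View pics/c2.png

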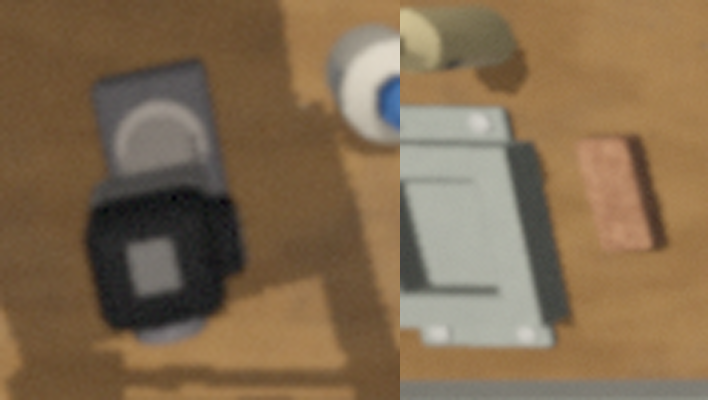

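The foot's edges give a yaw of about 8°. I'll turn, descend and pinch along the mast's y axis.

>>> step_arm --commands '[[[0.004,-0.008,-0.1],0.044],[[0.004,-0.008,-0.2],0.044],[[0.004,-0.008,-0.3],0.044],[[0.004,-0.008,-0.343],0.044],[[0.004,-0.008,-0.343],0.044],[[0.004,-0.008,-0.343],0.044]]'

```text
time_s: 4.92
ee_pos: [0.4741, 0.1739, 0.134]
tcp_rot: [180.0, 0.1, -172.1]
wrist_force: [-0.6, 0.0, 0.1]
opening: 0.093
grip_force: 0.0
```

>>> step_arm --commands '[[[0,0,0],0],[[0,0,0],0],[[0,0,0],0],[[0,0,0],0],[[0,0,0],0],[[0,0,0],0],[[0,0,0],0],[[0,0,0],0]]' --grip 0 --newtons 20

```text
time_s: 5.92
ee_pos: [0.4732, 0.1737, 0.1318]
tcp_rot: [180.0, -0.0, -172.1]
wrist_force: [-0.6, 1.8, -0.3]
opening: 0.0303
grip_force: 19.7
```

The button is in (opening 30.3 mm). Lift and carry towards the socket, stopping short so I can look.

>>> step_arm --commands '[[[0,0,0.03],0],[[0,0,0.1],0],[[0,0,0.2],0],[[0,-0.06,0.28],0],[[0,-0.16,0.28],0],[[0,-0.26,0.28],0],[[0,-0.36,0.28],0],[[0,-0.46,0.28],0],[[0,-0.53,0.28],0],[[0,-0.53,0.28],0]]'

```text
time_s: 7.18
ee_pos: [0.4729, -0.0934, 0.2724]
tcp_rot: [-180.0, -0.0, -172.3]
wrist_force: [0.3, 0.4, -3.1]
opening: 0.0299
grip_force: 20.0
```

>>> step_arm --commands '[[[0,0,0],0],[[0,0,0],0],[[0,0,0],0]]'

```text
time_s: 7.55
ee_pos: [0.4733, -0.0908, 0.2719]
tcp_rot: [-180.0, 0.0, -172.0]
wrist_force: [-0.0, 0.2, -3.2]
opening: 0.0303
grip_force: 20.0
```

```bash
python3 b.py w3 pocket_floor=.004 lever_hinge=.046 lever_post=.046 mast_foot=.128 head_grip=.28 oil_bottle=0 track_rubber=0 wheelset=0 screw_tin=0
```

```text
7.55 [ 0.4733 -0.0908  0.2719] [-179.999     0.0037 -172.0496] [ -13.8909  -18.3105  100.8129    0.0004   97.4938 -111.8413] [-0.0216  0.1645 -3.2214]
[[-0.0016 -0.9531 -0.3027  0.0848]
 [ 1.     -0.0017  0.0001 -0.0014]
 [-0.0006 -0.3027  0.9531 -0.1654]
 [ 0.      0.      0.      1.    ]]
pocket_floor [0.44 0.36] 0.77 [ 0.5057 -0.1958  0.004 ]
lever_hinge [0.438 0.278] 0.95 [ 0.5014 -0.2416  0.046 ]
lever_post [0.302 0.232] 0.81 [ 0.4382 -0.2714  0.046 ]
lever_post [0.23 0.07] 0.19 [ 0.4196 -0.3688  0.046 ]
mast_foot [0.47  0.507] 0.67 [ 0.4741 -0.0899  0.128 ]
mast_foot [0.48  0.505] 0.27 [ 0.4785 -0.0903  0.128 ]
head_grip [0.684 0.503] 0.67 [ 0.4823 -0.0909  0.28  ]
oil_bottle [0.283 0.402] 0.57 [ 0.4171 -0.1723  0.    ]
track_rubber [0.423 0.461] 0.85 [ 0.4868 -0.1219  0.    ]
wheelset [0.489 0.213] 0.69 [ 0.5514 -0.3059  0.    ]
screw_tin [0.228 0.069] 0.88 [ 0.4223 -0.4002  0.    ]
```

View pics/w3.png

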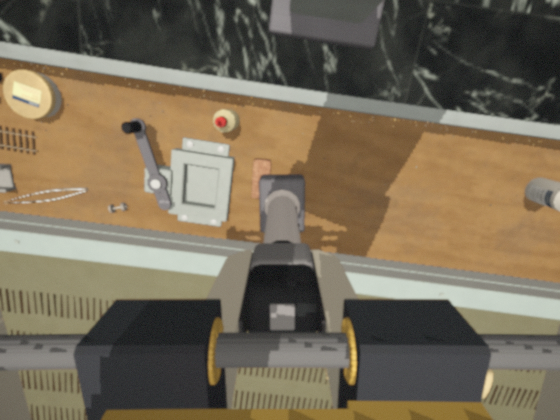

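The socket is at (203,185), with its lever arm running from the hinge (157,184) to the post (132,127). The oil bottle is at (223,121), the wheelset at (117,208), and the mast hangs straight with its foot at (283,200). I'll zoom in for corners.

```bash
python3 - <<'E'
import cv2
a=cv2.imread('pics/w3.png')[130:235,140:320]
cv2.imwrite('pics/c3.png',cv2.resize(a,(800,467),interpolation=cv2.INTER_CUBIC))
E
```

```text
(no output)
```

View pics/c3.png

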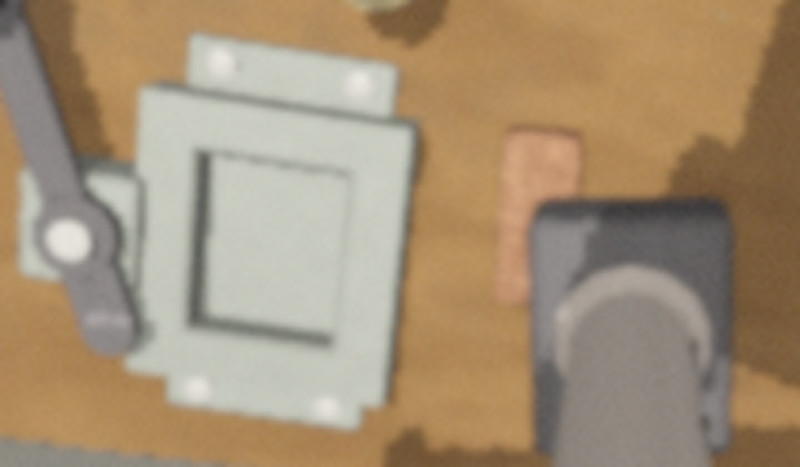

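```bash
python3 - <<'E'
from h import *
np.set_printoptions(precision=4,suppress=True)
p=cam('wrist')
def f(L,z):
    out=[]
    for u,v in L:
        c=140+u/4.444;r=130+v/4.444
        out.append(atz(p,[r/420,c/560],z)[:2])
    return np.array(out)
for L in ([(145,85),(417,123),(385,405),(127,370)],[(195,150),(352,172),(332,347),(188,325)]):
  for z in (.02,.012):
    o=f(L,z);x=((o[2]-o[1])+(o[3]-o[0]))/2;y=((o[1]-o[0])+(o[2]-o[3]))/2
    print(z,o.mean(0),'x',np.linalg.norm(x),np.degrees(np.arctan2(x[1],x[0])),'y',np.linalg.norm(y),np.degrees(np.arctan2(-y[0],y[1])))
o=f([(532,203),(730,203),(535,450),(730,450)],.162);print(o)
h=f([(68,240)],.035);q=atz(p,[.302,.232],.046);print(h,q,q[:2]-h)
E
```

```text
0.02 [ 0.5036 -0.1942] x 0.08523453912692436 -1.3389770803111842 y 0.07637761877856057 -0.3095123371122348
0.012 [ 0.5058 -0.1959] x 0.0868691200210479 -1.3389770803111967 y 0.07784234654822883 -0.3095123371122217
0.02 [ 0.5037 -0.1948] x 0.052576941380787896 -0.7563467346459162 y 0.04341269043305785 -0.8239119923291152
0.012 [ 0.5059 -0.1965] x 0.05358523291063955 -0.7563467346459177 y 0.044245235022038455 -0.8239119923290853
[[ 0.4488 -0.1149]
 [ 0.4437 -0.0778]
 [ 0.4985 -0.1085]
 [ 0.4933 -0.0699]]
[[ 0.5042 -0.2463]] [ 0.438 -0.272  0.046] [[-0.0662 -0.0257]]
```

The sizes agree with a socket rim at z = 0.02. The pocket centre is (0.5037, -0.1945) with yaw about -0.8°, and the mast yaw is 7.8°. I'll hover over the pocket and check.

>>> step_arm --commands '[[[0.03,-0.1,0],-0.024],[[0.062,-0.205,0],-0.048],[[0.062,-0.205,-0.07],-0.048],[[0.062,-0.205,-0.14],-0.048],[[0.062,-0.205,-0.206],-0.048],[[0.062,-0.205,-0.206],-0.048],[[0.062,-0.205,-0.206],-0.048],[[0.062,-0.205,-0.206],-0.048]]'

```text
time_s: 9.1
ee_pos: [0.5048, -0.1942, 0.1706]
tcp_rot: [-179.9, 0.1, 179.2]
wrist_force: [-0.8, -1.4, -3.0]
opening: 0.0297
grip_force: 20.0
```

```bash
python3 b.py w4 pocket_floor=.004 mast_foot=.037; python3 - <<'E'
import cv2
a=cv2.imread('pics/w4.png')[100:300,150:410]
cv2.imwrite('pics/c4.png',cv2.resize(a,(780,600),interpolation=cv2.INTER_CUBIC))
E
```

```text
9.1 [ 0.5048 -0.1942  0.1706] [-179.9494    0.1174  179.2495] [ -23.739    -9.3592  102.78     -0.0008   86.4513 -112.9884] [-0.8045 -1.4009 -3.0048]
[[-0.0016 -0.9531 -0.3026  0.0846]
 [ 1.     -0.0017  0.0002 -0.0014]
 [-0.0007 -0.3026  0.9531 -0.1654]
 [ 0.      0.      0.      1.    ]]
pocket_floor [0.479 0.509] 0.68 [ 0.5166 -0.1924  0.004 ]
mast_foot [0.481 0.507] 0.92 [ 0.5078 -0.1934  0.037 ]
mast_foot [0.479 0.404] 0.75 [ 0.5063 -0.2475  0.037 ]
```

View pics/c4.png

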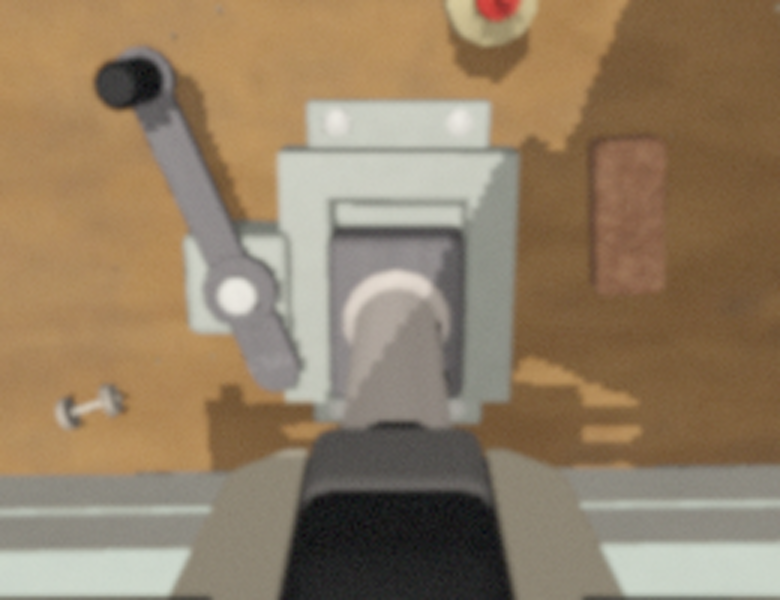

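```bash
python3 - <<'E'
from h import *
np.set_printoptions(precision=4,suppress=True)
p=cam('wrist');print(ctrl.state()['ee_pos'])
f=lambda u,v,z: atz(p,[(100+v/3)/420,(150+u/3)/560],z)[:2]
a,b=f(331,200,.02),f(467,203,.02);c=(a+b)/2;n=np.array([1,-.014])
print('pocket',c+.0265*n,np.linalg.norm(b-a))
print('socket',(f(280,150,.02)+f(518,150,.02))/2+.042*n, f(280,150,.02)[1],f(518,150,.02)[1])
for z in (.044,.052,.061):
    a,b=f(331,231,z),f(464,234,z);print(z,'foot',(a+b)/2+.025*n,np.linalg.norm(b-a),np.degrees(np.arctan2(a[0]-b[0],b[1]-a[1])))
E
```

```text
[ 0.5044 -0.194   0.1694]
pocket [ 0.504  -0.1942] 0.04336608499434454
socket [ 0.5032 -0.1942] -0.2309349788368174 -0.15630210307823295
0.044 foot [ 0.5074 -0.1948] 0.0395624114462946 -2.159470652280675
0.052 foot [ 0.5057 -0.1948] 0.03847471894368388 -2.1594706522806013
0.061 foot [ 0.5037 -0.1948] 0.03725106487824676 -2.159470652280591
```

```bash
python3 - <<'E'
from h import *
p=cam('wrist');K=np.array(p['K']);print(K[0,0],p['distortion'])
R=Ro.from_euler('xyz',[179.9581,.0795,-179.9979],degrees=True).as_matrix()
T=np.eye(4);T[:3,:3]=R;T[:3,3]=[.4708,.1789,.3047]
M=np.linalg.inv(T@np.array(p['hand_eye']));p['R']=M[:3,:3];p['t']=M[:3,3]
f=lambda u,v,z: atz(p,[(135+v/4)/420,(240+u/4)/560],z)[:2]
print(np.linalg.norm(f(95,80,.022)-f(203,60,.022)), np.linalg.norm(f(97,205,.182)-f(205,190,.182)))
# edge profiles on current foot
g=cv2.cvtColor(p['frame'],cv2.COLOR_RGB2GRAY).astype(int)
for r in (184,190,196): print(r,g[r,252:318].tolist())
P={n:cam(n) for n in('scene','top')}
for q in('mast_foot','lens','head_grip'):
    L={n:ctrl.landmark_of(q,n)[:1] for n in P}
    for n in P:
        for l in L[n]: print(q,n,l['confidence'])
    if all(L.values()): print(tri([ray(P[n],L[n][0]['position']) for n in P]))
E
```

```text
331.9730507971236 [0.02604103 0.         0.         0.         0.        ]
0.03685864039485841 0.024248902247566838
184 [204, 203, 203, 205, 204, 197, 178, 152, 133, 132, 139, 140, 142, 143, 142, 142, 142, 142, 143, 144, 143, 144, 142, 142, 141, 141, 140, 142, 139, 141, 139, 141, 145, 143, 145, 143, 143, 142, 141, 141, 141, 142, 143, 144, 138, 125, 116, 105, 97, 94, 92, 89, 91, 113, 136, 144, 144, 144, 144, 144, 143, 143, 143, 143, 143, 146]
190 [202, 203, 203, 202, 200, 195, 178, 149, 132, 131, 141, 140, 140, 140, 142, 141, 141, 142, 145, 142, 144, 145, 149, 156, 163, 170, 175, 183, 190, 195, 197, 194, 187, 178, 171, 166, 160, 153, 146, 139, 140, 142, 135, 118, 102, 96, 95, 97, 95, 97, 92, 85, 93, 114, 134, 138, 144, 143, 142, 143, 142, 142, 143, 144, 143, 142]
196 [200, 200, 201, 200, 201, 199, 186, 163, 136, 130, 135, 142, 142, 142, 145, 162, 182, 200, 210, 215, 215, 215, 213, 212, 210, 205, 201, 196, 193, 189, 188, 188, 192, 193, 194, 198, 202, 205, 203, 197, 184, 167, 154, 138, 122, 101, 96, 93, 93, 92, 90, 88, 97, 119, 135, 145, 144, 144, 143, 143, 142, 145, 145, 143, 143, 143]
mast_foot scene 0.92
mast_foot top 0.61
(array([ 0.50948334, -0.19358782,  0.01285253]), [np.float64(0.003820579352091469), np.float64(0.003820579352091658)])
lens scene 0.55
head_grip scene 0.59
```

The edge profiles show the foot is 39–40 mm wide at the head-down height, so the head is not extended. The foot is within about 1 mm of centre, so I'll trim and lower it.

>>> step_arm --commands '[[[0,0.002,0],0.006],[[0,0.002,-0.01],0.006],[[0,0.002,-0.02],0.006],[[0,0.002,-0.03],0.006],[[0,0.002,-0.04],0.006],[[0,0.002,-0.046],0.006],[[0,0.002,-0.046],0.006],[[0,0.002,-0.046],0.006]]'

```text
time_s: 10.75
ee_pos: [0.5043, -0.193, 0.146]
tcp_rot: [-180.0, 0.0, -179.7]
wrist_force: [0.9, -0.0, -3.3]
opening: 0.0301
grip_force: 20.0
```

>>> step_arm --commands '[[[0,0,-0.006],0],[[0,0,-0.012],0],[[0,0,-0.018],0],[[0,0,-0.022],0],[[0,0,-0.022],0],[[0,0,-0.022],0]]'

```text
time_s: 11.5
ee_pos: [0.5048, -0.193, 0.1364]
tcp_rot: [-180.0, 0.1, -179.7]
wrist_force: [-3.0, 1.6, 11.9]
opening: 0.0298
grip_force: 20.0
```

>>> step_arm --commands '[[[0,0,0],0],[[0,0,0],0],[[0,0,0],0],[[0,0,0.02],0],[[0,0,0.08],0],[[0,0,0.16],0],[[0,0,0.22],0],[[0,0,0.22],0],[[0,0,0.22],0],[[0,0,0.22],0]]' --grip 1

```text
time_s: 12.75
ee_pos: [0.5039, -0.1928, 0.2437]
tcp_rot: [180.0, -0.1, -179.7]
wrist_force: [-0.2, 0.8, -0.3]
opening: 0.0926
grip_force: 0.0
```

```bash
python3 b.py w5 pocket_floor=.004 mast_foot=.004 head_grip=.156 lens=.174 lever_post=.046 lever_hinge=.046; python3 - <<'E'
import cv2
a=cv2.imread('pics/w5.png')[110:310,150:410]
cv2.imwrite('pics/c5.png',cv2.resize(a,(780,600),interpolation=cv2.INTER_CUBIC))
E
```

```text
12.75 [ 0.5039 -0.1928  0.2437] [ 179.9645   -0.0848 -179.6786] [ -23.6476  -10.6182   97.1176   -0.002    93.5925 -113.9691] [-0.1889  0.846  -0.3118]
[[-0.0016 -0.9531 -0.3026  0.0846]
 [ 1.     -0.0017  0.0002 -0.0014]
 [-0.0007 -0.3026  0.9531 -0.1654]
 [ 0.      0.      0.      1.    ]]
pocket_floor [0.514 0.501] 0.59 [ 0.5561 -0.1955  0.004 ]
mast_foot [0.422 0.508] 0.93 [ 0.5052 -0.1903  0.004 ]
head_grip [0.516 0.499] 0.65 [ 0.5053 -0.1962  0.156 ]
lens [0.581 0.507] 0.89 [ 0.5214 -0.1924  0.174 ]
lever_post [0.301 0.377] 0.77 [ 0.442  -0.2693  0.046 ]
lever_hinge [0.439 0.42 ] 0.98 [ 0.5046 -0.246   0.046 ]
```

View pics/c5.png

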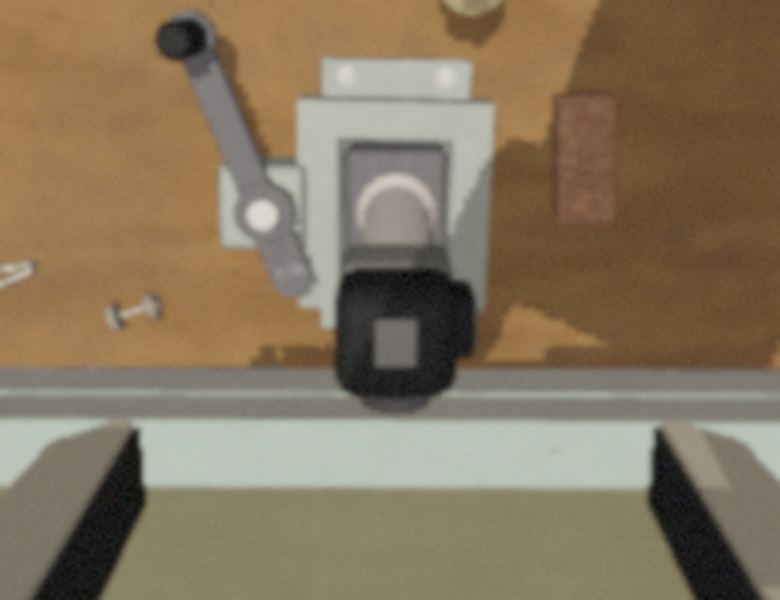

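The foot looks seated: upright, lens outward at (397,405) in the crop, lever still open. Next I'll grasp the lever post with the tool at about 220° yaw, which keeps the camera and body away from the mast.

>>> step_arm --commands '[[[-0.03,-0.04,0],0.055],[[-0.07,-0.08,0],0.11],[[-0.1,-0.12,0],0.165],[[-0.128,-0.155,0],0.22],[[-0.128,-0.155,-0.1],0.22],[[-0.128,-0.155,-0.2],0.22],[[-0.128,-0.155,-0.29],0.22],[[-0.128,-0.155,-0.29],0.22],[[-0.128,-0.155,-0.29],0.22]]' --grip 0.45

```text
time_s: 14.22
ee_pos: [0.4409, -0.2708, 0.1018]
tcp_rot: [-179.9, 0.0, -140.1]
wrist_force: [-0.3, 0.8, -0.2]
opening: 0.0423
grip_force: 0.0
```

```bash
python3 b.py w6 lever_post=.046 lever_hinge=.046 oil_bottle=0; python3 - <<'E'
import cv2
a=cv2.imread('pics/w6.png');cv2.imwrite('pics/c6.png',a)
E
```

```text
14.225 [ 0.4409 -0.2708  0.1018] [-179.9003    0.0275 -140.0732] [ -34.3884  -10.1616  109.972    -0.0005   80.0862 -164.315 ] [-0.2503  0.827  -0.1621]
[[-0.0016 -0.953  -0.3029  0.0855]
 [ 1.     -0.0015 -0.0004 -0.0011]
 [-0.0001 -0.3029  0.953  -0.1654]
 [ 0.      0.      0.      1.    ]]
lever_post [0.546 0.511] 0.74 [ 0.4395 -0.2697  0.046 ]
lever_hinge [0.736 0.454] 0.67 [ 0.5056 -0.2462  0.046 ]
oil_bottle [0.624 0.696] 0.95 [ 0.4178 -0.1677  0.    ]
```

>>> step_arm --commands '[[[-0.002,0.002,-0.06],0],[[-0.002,0.002,-0.118],0],[[-0.002,0.002,-0.118],0],[[-0.002,0.002,-0.118],0]]'

```text
time_s: 14.92
ee_pos: [0.4398, -0.2698, 0.0424]
tcp_rot: [-179.9, 0.0, -140.1]
wrist_force: [-0.4, 0.8, 0.6]
opening: 0.0419
grip_force: 0.0
```

>>> step_arm --commands '[[[0,0,0],0],[[0,0,0],0],[[0,0,0],0],[[0,0,0],0],[[0,0,0],0]]' --grip 0 --newtons 8

```text
time_s: 15.55
ee_pos: [0.4393, -0.2695, 0.041]
tcp_rot: [-180.0, -0.0, -140.1]
wrist_force: [-2.1, -0.1, 3.0]
opening: 0.0136
grip_force: 8.0
```

>>> step_arm --commands '[[[0.006,-0.02,0],0],[[0.02,-0.04,0],0],[[0.038,-0.057,0],0],[[0.058,-0.071,0],0],[[0.08,-0.082,0],0],[[0.103,-0.088,0],0],[[0.115,-0.09,0],0],[[0.125,-0.09,0],0],[[0.125,-0.09,0],0],[[0.125,-0.09,0],0]]'

```text
time_s: 16.8
ee_pos: [0.5018, -0.3143, 0.0407]
tcp_rot: [-180.0, 0.0, -140.1]
wrist_force: [0.3, -0.1, 1.4]
opening: 0.014
grip_force: 8.0
```

Free-moving all the way. Nudge a little further to press against the closed end.

>>> step_arm --commands '[[[0.004,0,0],0],[[0.008,0,0],0],[[0.012,0,0],0],[[0.012,0,0],0],[[0.012,0,0],0]]'

```text
time_s: 17.42
ee_pos: [0.5058, -0.3134, 0.04]
tcp_rot: [179.7, -0.1, -140.1]
wrist_force: [-15.5, 7.5, 6.4]
opening: 0.0165
grip_force: 8.0
```

>>> step_arm --commands '[[[-0.006,0,0],0],[[-0.006,0,0],0],[[-0.006,0,0],0],[[-0.006,0,0.1],0],[[-0.006,0,0.2],0],[[-0.006,0,0.32],0],[[-0.006,0,0.42],0],[[-0.006,0,0.42],0]]' --grip 0.6

```text
time_s: 18.42
ee_pos: [0.5058, -0.3151, 0.2554]
tcp_rot: [-179.6, 0.1, -140.1]
wrist_force: [0.3, 0.8, -0.6]
opening: 0.0558
grip_force: 0.0
```

>>> step_arm --commands '[[[0,0.05,0],-0.055],[[0,0.12,0],-0.11],[[0,0.18,0],-0.165],[[0,0.24,0],-0.22],[[0,0.24,0],-0.22],[[0,0.24,0],-0.22]]' --grip 0.9

```text
time_s: 19.18
ee_pos: [0.5047, -0.1948, 0.2502]
tcp_rot: [180.0, -0.0, -179.5]
wrist_force: [-0.1, -0.1, 0.1]
opening: 0.0837
grip_force: 0.0
```

```bash
python3 b.py w7 mast_foot=.004 head_grip=.156 lens=.174 button_face=.156 lever_post=.046 lever_hinge=.046; python3 - <<'E'
import cv2
a=cv2.imread('pics/w7.png')[110:310,150:410]
cv2.imwrite('pics/c7.png',cv2.resize(a,(780,600),interpolation=cv2.INTER_CUBIC))
E
```

```text
19.175 [ 0.5047 -0.1948  0.2502] [ 179.9981   -0.034  -179.4982] [ -23.7983  -10.5246   96.4437   -0.0123   94.1126 -114.301 ] [-0.0879 -0.114   0.0543]
[[-0.0016 -0.9531 -0.3026  0.0846]
 [ 1.     -0.0017  0.0002 -0.0014]
 [-0.0007 -0.3026  0.9531 -0.1654]
 [ 0.      0.      0.      1.    ]]
head_grip [0.502 0.51 ] 0.76 [ 0.5034 -0.1932  0.156 ]
lens [0.57  0.514] 0.64 [ 0.5213 -0.1912  0.174 ]
button_face [0.497 0.554] 0.7 [ 0.5017 -0.1729  0.156 ]
lever_post [0.425 0.318] 0.56 [ 0.5011 -0.3132  0.046 ]
lever_hinge [0.434 0.43 ] 0.83 [ 0.5051 -0.243   0.046 ]
```

View pics/c7.png

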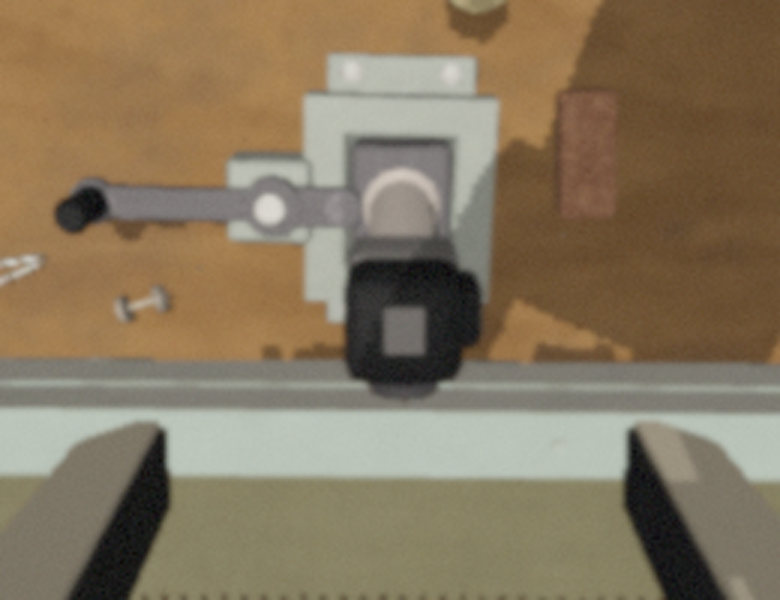

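The lever is shut: the arm points straight along -y with its tongue over the foot, and the mast is upright. Now the pinch.

>>> step_arm --commands '[[[0,0.004,-0.08],0],[[0,0.004,-0.16],0],[[0,0.004,-0.228],0],[[0,0.004,-0.228],0],[[0,0.004,-0.228],0]]'

```text
time_s: 20.15
ee_pos: [0.5052, -0.1927, 0.1384]
tcp_rot: [-180.0, 0.1, -179.7]
wrist_force: [0.1, -0.6, -0.2]
opening: 0.0838
grip_force: 0.0
```

>>> step_arm --commands '[[[0,0,0],0],[[0,0,0],0],[[0,0,0],0],[[0,0,0],0],[[0,0,0],0],[[0,0,0],0],[[0,0,0],0],[[0,0,0],0]]' --grip 0 --newtons 30

```text
time_s: 21.15
ee_pos: [0.5047, -0.1926, 0.1368]
tcp_rot: [-180.0, 0.0, -179.7]
wrist_force: [0.4, -3.0, -0.5]
opening: 0.0299
grip_force: 30.0
```

>>> step_arm --commands '[[[0,0,0.016],0],[[0,0,0.034],0],[[0,0,0.052],0],[[0,0,0.07],0],[[0,0,0.088],0],[[0,0,0.106],0],[[0,0,0.124],0],[[0,0,0.142],0],[[0,0,0.154],0],[[0,0,0.154],0]]'

```text
time_s: 22.4
ee_pos: [0.5048, -0.1924, 0.2143]
tcp_rot: [-180.0, 0.0, -179.7]
wrist_force: [-1.1, -1.4, -6.4]
opening: 0.0296
grip_force: 30.0
```

>>> step_arm --commands '[[[0,0,0],0],[[0,0,0],0],[[0,0,0],0]]'

```text
time_s: 22.78
ee_pos: [0.5047, -0.1924, 0.2136]
tcp_rot: [180.0, -0.0, -179.7]
wrist_force: [-1.5, -2.9, -8.5]
opening: 0.03
grip_force: 30.0
```

>>> step_arm --commands '[[[0,0,0.003],0],[[0,0,0.005],0],[[0,0,0.005],0],[[0,0,0.005],0]]'

```text
time_s: 23.28
ee_pos: [0.5047, -0.1924, 0.2164]
tcp_rot: [-180.0, 0.0, -179.7]
wrist_force: [-1.3, -1.9, -6.0]
opening: 0.03
grip_force: 30.0
```

>>> step_arm --commands '[[[0,0,0.002],0],[[0,0,0.004],0],[[0,0,0.004],0],[[0,0,0.004],0],[[0,0,0.004],0]]'

```text
time_s: 23.9
ee_pos: [0.5047, -0.1924, 0.2183]
tcp_rot: [-180.0, 0.0, -179.7]
wrist_force: [-1.2, -1.8, -7.4]
opening: 0.0301
grip_force: 30.0
```

```bash
python3 b.py w8 mast_foot=.004 lever_post=.046 lever_hinge=.046; python3 - <<'E'
import cv2
from h import *
p=cam('scene');a=cv2.resize(p['frame'][210:320,250:380,::-1],(520,440),interpolation=cv2.INTER_CUBIC)
b=cv2.resize(cv2.imread('pics/w8.png')[120:300,200:330],(280,388),interpolation=cv2.INTER_CUBIC)
b=cv2.copyMakeBorder(b,0,52,0,0,cv2.BORDER_CONSTANT)
cv2.imwrite('pics/c8.png',cv2.hconcat([np.ascontiguousarray(a),b]))
E
```

```text
23.9 [ 0.5047 -0.1924  0.2183] [-179.9974    0.0022 -179.675 ] [ -23.5754  -10.3038   99.1773   -0.0015   91.1235 -113.9004] [-1.159  -1.8266 -7.4005]
[[-0.0016 -0.9531 -0.3026  0.0846]
 [ 1.     -0.0017  0.0002 -0.0014]
 [-0.0007 -0.3026  0.9531 -0.1654]
 [ 0.      0.      0.      1.    ]]
mast_foot [0.424 0.502] 0.75 [ 0.5021 -0.1945  0.004 ]
lever_post [0.442 0.292] 0.58 [ 0.5017 -0.3164  0.046 ]
lever_hinge [0.447 0.422] 0.83 [ 0.5036 -0.2412  0.046 ]
```

>>> step_arm --commands '[[[0,0,0.002],0],[[0,0,0.004],0],[[0,0,0.004],0],[[0,0,0.004],0],[[0,0,0.004],0]]'

```text
time_s: 24.78
ee_pos: [0.5045, -0.1924, 0.2196]
tcp_rot: [180.0, -0.1, -179.7]
wrist_force: [0.8, -3.9, -21.3]
opening: 0.0298
grip_force: 30.0
```

The stop is felt at 82.8 mm of lift: 81 mm of travel plus the tongue's play. I'll back off 1 mm and settle.

>>> step_arm --commands '[[[0,0,-0.002],0],[[0,0,-0.002],0],[[0,0,-0.002],0],[[0,0,-0.002],0],[[0,0,-0.002],0]]'

```text
time_s: 25.4
ee_pos: [0.5047, -0.1924, 0.2194]
tcp_rot: [180.0, 0.0, -179.7]
wrist_force: [-1.1, -3.4, -12.8]
opening: 0.0296
grip_force: 30.0
```

```bash
python3 - <<'E'
from h import *
s=ctrl.state();print(s['ee_pos'],s['wrist_force'],s['opening'],s['grip_force'])
p=cam('wrist');P={n:cam(n) for n in('scene',)}
for q,z in(('mast_foot',.004),('lever_post',.046),('lever_hinge',.046)):
    for l in ctrl.landmark_of(q,'wrist')[:1]: print(q,atz(p,l['position'],z),l['confidence'])
E
```

```text
[ 0.50474088 -0.1924167   0.21943361] [ -1.05426671  -3.38811529 -12.81023359] 0.02963409807937346 29.998390674591064
mast_foot [ 0.50300319 -0.19120909  0.004     ] 0.86
lever_post [ 0.50287035 -0.31863646  0.046     ] 0.55
lever_hinge [ 0.50575252 -0.24145043  0.046     ] 0.6
```

Held at rest near the stop with the button in, the lever shut and the foot in place. Handing in.

```bash
python3 -c "
from bench import ctrl
print(ctrl.job_done())"
```

```text
the job is handed in; nothing more can be done
None
```

I handed the job in after about 25 s: the mast is seated with the lens towards the tracks, the lever is shut over the foot, and the camera is held at the second stop with the button squeezed in; the hand-in returned no verdict.

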